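Face up the tubs on a market stall's sloped tray

TASK

Front up the display: slide both rectangular white tubs down their lanes of the sloped tray, without lifting them, until each rests squarely against the front stop at the low edge. Leave the round jar where it stands.

Things in the scene. Friction and masses are not known exactly. Their poses are not given: they have to be found in the camera images.
- tub_a_center (a point): white lidded food tub, a rectangular box 80 mm (x, along the lane) by 64 mm (y), body under the lid 77 by 61, 50 mm tall, 0.2-0.4 kg. This point: its centre, 25 mm above the tray floor; z through the lid. Starts 45-95 mm short of the stop, held by friction; stays where it is left; under 4 N pushes it. Against the stop its centre is 39 mm from the stop's face. At least 80 mm of lane is free above it
- tub_b_center (a point): second tub, in another lane: white lidded food tub, a rectangular box 80 mm (x, along the lane) by 64 mm (y), body under the lid 77 by 61, 50 mm tall, 0.2-0.4 kg. This point: its centre, 25 mm above the tray floor; z through the lid. Starts 45-95 mm short of the stop, held by friction; stays where it is left; under 4 N pushes it. Against the stop its centre is 39 mm from the stop's face. At least 80 mm of lane is free above it
- tray: fixed wooden tray sloping down 0.245 rad away from the robot. Origin: floor surface, mid width, foot of the front stop's inner face, 45 mm above the table. x: down the slope, y: across, z: square to the floor. Floor from x = -270 mm (open edge) to the stop (30 mm high, 12 thick, full width). 3 lanes 114 mm wide centred at y = -120, 0, 120, parted by strips 6 mm wide, 12 high
- jar_center (a point): round glass jar with a metal lid, 60 mm across and 75 mm tall, standing in the remaining lane, put by for a customer: a bystander that stays where it is. This point is its centre, half-way up; z is its own axis
Things that resemble listed ones, but are neither listed nor needed, are in the scene too. Leave any pink or purple look-alike of the part that bears tub_a_center alone. Leave any blue look-alike of the part that bears tub_b_center alone.

How it is judged:
By the outcome, as a careful person would: the job done as asked, in the order asked, and still so for the second after the job is handed in, with the robot touching nothing.
It also fails if it takes over 43 s, if anything falls off the work surface, if the arm or the gripper's body presses on something with over 40 N, if the wrist force passes 120 N, or if a joint passes its speed limit or range.

ROBOT

A 6-joint arm with a two-finger parallel gripper is mounted at the origin on the work surface. World frame = base frame: x ahead of the robot, y to its left, z up, the work surface at z = 0. Lengths are in m, angles in rad, forces in N, time in s.
With the tool pointing down it reaches from about 0.375 to 0.975 m from the base axis. Payload 3.8 kg.
Tool frame: the origin (TCP) lies at the very end of the fingers, on their centre line; the grasp point (between the pads) lies behind it (pinch_z is the z of the grasp point in the tool frame, in m); z points along the fingers, y is the line along which they close (so a half turn about z gives the same grasp; the last joint's range is limited). The gripper opens to 88 mm and grips with 3 to 60 N. Pads are 18 mm wide; open, the fingers measure 123 mm over their backs; the gripper's body (75 mm by 187 mm) begins 45 mm behind the grasp point.
Start: joints at [1.157, 0.264, 1.604, -0, 1.274, -0.037], TCP at [0.248, 0.628, 0.215] pointing down, gripper open.
Joint ranges: [-2.63, 2.63], [-0.94, 2.18], [0.31, 2.57], [-1.31, 4.45], [0, 2.66], [-2.55, 2.55]. Speed limits (rad/s): [2.57, 2.57, 3.14, 3.14, 3.14, 3.14].

INTERFACE

Orientations are given as a rotation vector (axis times angle).
In Python, from bench import observe, camera, camera_params, job_done, pinch_z gives the robot as it stands.
- The arm moves only by the shell command python3 -m jog 'ROWS' [FORCE]. ROWS is JSON, a list of rows, each an object of numbers: "tx", "ty", "tz": the shift along the tool's x, y, z in cm; "yaw": the turn about the tool's z in rad; "gripper": the opening, from 0 (shut) to 1 (fully open). In form: [{"tx": .., "ty": .., "tz": .., "yaw": .., "gripper": ..}, ...]. A call has 1 to 5 rows; each row is the pose to reach, as a shift and turn from the pose commanded when the call began, along the tool's axes at that moment; what a row does not reach only later rows make up. A row lasts 1/10 s, in which the tool goes at most 50 mm and 8.59 degrees, less where a joint would pass 70% of its speed; a pose out of reach is approached as far as the arm can. A call with a gripper value outside its range is refused whole. The fingers move at their own pace and stop on an object; FORCE is the grip in N (left out, the last holds). Time passes only in rows, so rows that repeat a pose let the fingers close. It gives the time, the measured TCP pose, the force, the opening and the grip force at its end, in the units of the state.
- observe(): the state, without advancing time (a new reading comes with each control period).
- camera(name): name is "scene" or "top" or "wrist"; returns (picture, depth): 384x512x3 uint8, red, green, blue; 384x512 float32, m along the optical axis (not along the pixel's ray), 0 where there is no reading.
- camera_params(name): a dict with "fov_y" (degrees; the focal length in pixels is half the picture's height over the tangent of half this angle, whatever the lens; pixels are square), "cx", "cy" (the principal point, pixels), "extrinsics" (4x4, takes a point from camera to world coordinates); the wrist camera has in their place "T_tool_cam" (4x4, takes a point from camera to tool coordinates, whose origin is the TCP and whose axes are the flange's). Camera axes: x right, y up, looking along -z (the intrinsics and any distortion apply to the point x, -y, -z); pixel columns grow to the right and rows downward; lengths in m; the calibration is good to about 2 mm. The wrist camera is an equidistant fisheye: a pixel r from the principal point sees the ray r / f radians off the axis. A picture is of the moment at which its call begins: read the wrist's pose just before it. camera_params takes no time and is no camera call.
- job_done(): hands the job in; it is judged then, once.
The state is a dict: "time_s": time; "q": joint angles; "joint_vel": joint speeds; "effort": joint torques, N m; "eef_pos": TCP position; "eef_rot": TCP orientation; "ft_force": force on the tool from outside, world axes, zero at the start; "moment": the same for the moment, N m; "width": finger opening in m; "finger_force": force on a finger pad.
Only numpy, scipy, OpenCV 4.12 (cv2) and the standard library are available. Lean on these libraries where they do the work, as an engineer would, in place of code of your own. Each camera call takes 0.05 s, during which the arm holds its last target. There are 200 camera calls.

## Working session

There is one attempt and no reset: what is moved stays moved. The work goes in short steps, Python scripts to look and compute and a shell command to move; the robot and the scene stay as the last step left them, time stands still between calls to the robot, and variables do not carry over. Pictures are saved under pics/ and viewed, at most 10 in all, crops included, and the job is handed in when it is done.

```bash
mkdir -p pics; ls; python3 - <<'E'
from bench import *
import cv2,numpy as np
o=observe();print(o['eef_pos'],o['eef_rot'],pinch_z,o['time_s'],o['ft_force'])
for n in('scene','top'):
    p,d=camera(n);cv2.imwrite(f'pics/{n}0.png',p[...,::-1]);np.savez(f'pics/{n}0.npz',p=p,d=d)
    c=camera_params(n);print(n,c)
print(camera_params('wrist'))
E
```

```text
pics
[0.24806709 0.62696883 0.21331793] [-0.58828577 -3.08553363  0.00332125] -0.0187 0.0 [-0.24117562  0.07634439  0.71023214]
scene {'fov_y': 57.38607969427623, 'cx': 249.76127713203212, 'cy': 187.84987360822666, 'extrinsics': array([[ 0.78155622, -0.49938294,  0.3738804 ,  0.83523393],
       [ 0.6238331 ,  0.62704158, -0.46653094, -0.35450106],
       [-0.00146097,  0.59785913,  0.80159986,  0.71603027],
       [ 0.        ,  0.        ,  0.        ,  1.        ]])}
top {'fov_y': 44.508253444733924, 'cx': 253.85241553019202, 'cy': 197.37958762699, 'extrinsics': array([[-0.01922461,  0.97689098, -0.21287187,  0.27444931],
       [-0.99981032, -0.01811917,  0.00714281,  0.0130087 ],
       [ 0.00312069,  0.21296881,  0.97705401,  1.2183333 ],
       [ 0.        ,  0.        ,  0.        ,  1.        ]])}
{'fov_y': 65.70646984690485, 'cx': 255.02352691389657, 'cy': 196.39250575824445, 'T_tool_cam': array([[-8.97236787e-04,  9.52054178e-01,  3.05928158e-01,
         7.81744977e-02],
       [ 9.99999010e-01,  1.18571982e-03, -7.57150348e-04,
         2.60379405e-04],
       [-1.08359323e-03,  3.05927176e-01, -9.52054299e-01,
        -1.69940427e-01],
       [ 0.00000000e+00,  0.00000000e+00,  0.00000000e+00,
         1.00000000e+00]])}
```

View pics/scene0.png

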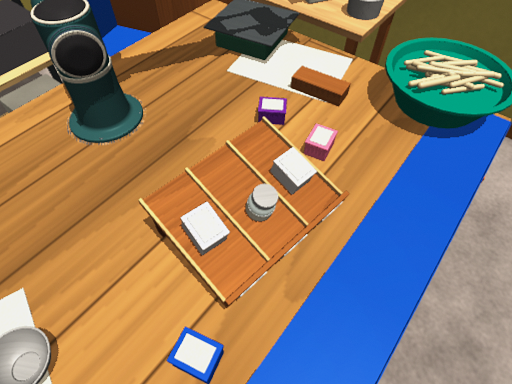

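View pics/top0.png

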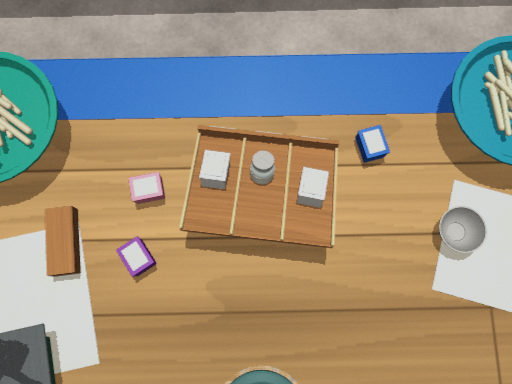

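The scene view shows white tubs at (294,168) and (205,227) and the jar at (262,200). In the top view the tubs are at (214,168) and (313,186), and the jar between them at (262,167). Look-alikes in the top view are pink (147,187), purple (136,257) and blue (373,143), all on the table outside the tray. I choose the two white tubs in the outer lanes of the tray.

```bash
cat > h.py <<'E'
from bench import *
import cv2,numpy as np
def pts(n,d):
    c=camera_params(n);f=192/np.tan(np.radians(c['fov_y']/2));v,u=np.mgrid[:384,:512]
    P=np.stack([(u-c['cx'])/f*d,-(v-c['cy'])/f*d,-d],-1);E=c['extrinsics'];return P@E[:3,:3].T+E[:3,3]
E
python3 - <<'E'
from h import *
z=np.load('pics/top0.npz');p,d=z['p'],z['d'];W=pts('top',d)
hsv=cv2.cvtColor(p,cv2.COLOR_RGB2HSV)
cv2.imwrite('pics/crop0.png',cv2.resize(p[115:260,170:350,::-1],None,fx=4,fy=4,interpolation=cv2.INTER_CUBIC)[:600])
print('table z',np.median(W[300:340,150:220,2]))
R=[W[205:225,245:275].reshape(-1,3),W[190:220,195:230].reshape(-1,3),W[215:235,295:325].reshape(-1,3)]
F=np.vstack(R);F=F[F[:,2]>0];
A=np.c_[F[:,:2],np.ones(len(F))];s=np.linalg.lstsq(A,F[:,2],rcond=None)[0]
print('plane',s,'slope',np.hypot(*s[:2]),np.tan(.245),'res',np.std(A@s-F[:,2]),'downdir yaw',np.arctan2(-s[1],-s[0]))
h=(W[...,2]-(W[...,:2]@s[:2]+s[2]))*np.cos(.245)
for u,v in[(214,168),(313,186),(262,157)]:
    # lid top blob by height 
    m=(abs(h-(.05 if u!=262 else .075))<.006).astype(np.uint8);m[:, :max(u-30,0)]=0;m[:,u+30:]=0;m[:130]=0;m[240:]=0
    n,l,st,ce=cv2.connectedComponentsWithStats(m);k=1+np.argmax(st[1:,4]);Q=W[l==k]
    r=cv2.minAreaRect(Q[:,:2].astype(np.float32));print((u,v),st[k],Q.mean(0),np.median(h[l==k]),r)
for uv in[(238,205),(287,205),(243,155),(289,165),(203,131),(336,141),(183,230),(333,243),(270,133),(270,139)]:print(uv,W[uv[1],uv[0]],h[uv[1],uv[0]])
E
```

```text
table z -0.00044678200149406155
plane [-1.58914519  0.32921992  0.85877683] slope 1.6228888400908759 0.2500226705486399 res 0.05141069203237772 downdir yaw -0.20427820442421724
(214, 168) [187 184  57  15 187] [0.54034701 0.09896307 0.08432091] 0.050140668552083864 ((0.5387544631958008, 0.10055604577064514), (0.14192336797714233, 0.01995592564344406), 78.08201599121094)
(313, 186) [283 202  52  16 178] [ 0.4897587  -0.12826605  0.09003626] 0.050330958250373425 ((0.4872846305370331, -0.12795807421207428), (0.12636861205101013, 0.020741775631904602), 78.03306579589844)
(262, 157) [232 185  60  16 193] [ 0.53484589 -0.0125203   0.0820812 ] 0.07490915998748478 ((0.5321099758148193, -0.013408072292804718), (0.15035425126552582, 0.022419294342398643), 79.20742797851562)
(238, 205) [0.50058146 0.04381861 0.09643749] 0.0181719571206133
(287, 205) [ 0.49943615 -0.07608992  0.09104049] 0.04946782660543477
(243, 155) [0.64025967 0.03041088 0.05631456] 0.19886984692140883
(289, 165) [ 0.60571325 -0.0859342   0.07534486] 0.20123129635479928
(203, 131) [0.70379341 0.13294242 0.0667115 ] 0.2741581741962921
(336, 141) [ 0.66795029 -0.20892272  0.07363428] 0.33480309235941585
(183, 230) [0.44025573 0.1757095  0.10555872] -0.10810715350447614
(333, 243) [ 0.40122879 -0.17943565  0.11558264] -0.045120700959322024
(270, 133) [ 0.69247408 -0.04015666  0.07414134] 0.31920112258831584
(270, 139) [ 0.68021102 -0.04024683  0.06282749] 0.2893481088740152
```

View pics/crop0.png

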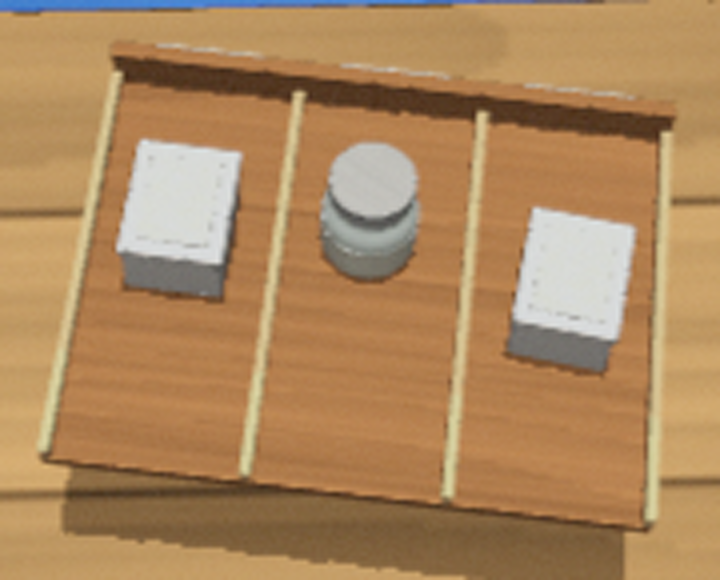

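The crop confirms both white tubs, with lids at crop (185,195) and (577,272), and the jar lid at (373,180). The plane fit picked up points off the floor, so I'll refit it robustly and work in the tray frame.

```bash
cat > meas.py <<'E'
from h import *
def measure(p,d,verbose=True):
    W=pts('top',d);hsv=cv2.cvtColor(p,cv2.COLOR_RGB2HSV).astype(int)
    roi=np.zeros(d.shape,bool);roi[130:245,182:340]=True
    # red-brown tray wood, z sane
    fl=roi&(hsv[...,0]<13)&(hsv[...,1]>110)&(W[...,2]>.04)&(W[...,2]<.13)&(d>0)
    F=W[fl]
    for i in range(15):
        s=np.linalg.lstsq(np.c_[F[:,:2],np.ones(len(F))],F[:,2],rcond=None)[0]
        A=W[fl];e=np.c_[A[:,:2],np.ones(len(A))]@s-A[:,2];F=A[abs(e)<max(.003,.02*.8**i)]
    yaw=np.arctan2(-s[1],-s[0]);c=1/np.sqrt(1+s[0]**2+s[1]**2)
    h=(W[...,2]-(W[...,:2]@s[:2]+s[2]))*c
    st=roi&(hsv[...,0]>=16)&(hsv[...,0]<35)&(hsv[...,2]>150)&(abs(h-.012)<.006)
    n,l,S,_=cv2.connectedComponentsWithStats(st.astype(np.uint8))
    ang=[];mid=[]
    for k in range(1,n):
        if S[k,4]>60:
            vx,vy,x,y=cv2.fitLine(W[l==k][:,:2].astype(np.float32),cv2.DIST_HUBER,0,.01,.01).ravel();ang.append(np.arctan(vy/vx));mid.append((x,y))
    if verbose:print('slope',np.hypot(s[0],s[1]),'yaw',yaw,'strips',ang,mid,len(F))
    return W,h,s,yaw,ang,mid
E
python3 - <<'E'
from meas import *
z=np.load('pics/top0.npz');measure(z['p'],z['d'])
E
```

```text
slope 0.18297903277759267 yaw -0.07234433221567524 strips [np.float32(-0.13271856), np.float32(-0.13457882), np.float32(-0.1347749), np.float32(-0.13665217)] [(np.float32(0.5466416), np.float32(0.16665144)), (np.float32(0.5169506), np.float32(0.049916223)), (np.float32(0.4918717), np.float32(-0.067534424)), (np.float32(0.4702173), np.float32(-0.1852919))] 62
```

```bash
cat > tray.py <<'E'
from h import *
yaw=-.1347;a=.245
X=np.array([np.cos(yaw)*np.cos(a),np.sin(yaw)*np.cos(a),-np.sin(a)]);Y=np.array([-np.sin(yaw),np.cos(yaw),0]);Z=np.cross(X,Y)
R=np.stack([X,Y,Z],1)
E
python3 - <<'E'
from tray import *
z=np.load('pics/top0.npz');p,d=z['p'],z['d'];W=pts('top',d)
T=W@R   # tray axes, world origin
for b in[(205,225,245,275),(195,215,195,225),(215,235,295,325)]:
    q=T[b[0]:b[1],b[2]:b[3],2];print('floor z',np.median(q),q.std(), 'slope resid', np.polyfit(T[b[0]:b[1],b[2]:b[3],0].ravel(),q.ravel(),1)[0])
z0=np.median(T[205:225,245:275,2]);h=T[...,2]-z0
# strips y
ym=[Y@[x,y,0] for x,y in[(0.5466416,0.16665144),(0.5169506,0.049916223),(0.4918717,-0.067534424),(0.4702173,-0.1852919)]];print('strip y',ym)
# stop top: h~.03, inner edge
roi=np.zeros(d.shape,bool);roi[120:245,180:345]=1
for nm,hh in(('stop',.030),):
    m=roi&(abs(h-hh)<.004)&(W[...,0]>.6);xs=T[...,0][m];print('stop x pct',np.percentile(xs,[2,10,50,90,98]),m.sum())
y0=np.mean(ym)
x0=[(.045-(y0*Y+z0*Z)[2])/X[2]];print('x0 from height .045',x0,'y0',y0,'z0',z0)
for u,v,hh in[(214,168,.05),(313,186,.05),(262,160,.075)]:
    m=np.zeros(d.shape,np.uint8);m[v-35:v+35,u-30:u+30]=(abs(h-hh)<.006)[v-35:v+35,u-30:u+30]
    n,l,S,_=cv2.connectedComponentsWithStats(m);k=1+np.argmax(S[1:,4]);Q=T[l==k]
    print((u,v),S[k],np.median(h[l==k]),cv2.minAreaRect(Q[:,:2].astype(np.float32)),'rel', Q[:,:2].mean(0)-[x0[0],y0])
E
```

```text
floor z 0.2076289756464782 0.05997503692044082 slope resid -1.6715831056763981
floor z 0.20723239235265517 0.05999065966070419 slope resid -1.639589905965614
floor z 0.20778974354372137 0.042453201856953525 slope resid -1.360388026079715
strip y [np.float64(0.23855201449119742), np.float64(0.11888692985505786), np.float64(-0.0008677312708722168), np.float64(-0.12046655553969915)]
stop x pct [0.64185202 0.64360582 0.6486253  0.65451913 0.65748766] 639
x0 from height .045 [np.float64(0.644916677216462)] y0 0.059026164383920984 z0 0.2076289756464782
(214, 168) [199 150  31  32 773] 0.04988412945384335 ((0.5310103297233582, 0.17914924025535583), (0.06438931822776794, 0.08288965374231339), 88.53065490722656) rel [-0.11595641  0.11985649]
(313, 186) [298 167  31  34 789] 0.05044697226013806 ((0.5117642879486084, -0.06286604702472687), (0.06389764696359634, 0.0828324630856514), 84.85015869140625) rel [-0.13493799 -0.121567  ]
(262, 160) [252 151  22  20 347] 0.07481809653158877 ((0.5450608134269714, 0.06352347135543823), (0.052027951925992966, 0.05098431929945946), 78.13548278808594) rel [-0.10057319  0.00449545]
```

Checks hold: lids 50 mm, jar 75 mm, lid 64×82 mm, strips 120 mm apart, and the stop's inner face agrees with the 45 mm height. Tub A needs about 75 mm and tub B about 93 mm. The plan is to push low with both nearly shut fingertips across the rear face, offset outward to clear the jar.

```bash
cat >> tray.py <<'E'
from scipy.spatial.transform import Rotation as Ro
O=np.array([.6435,.059,.2076])
def world(x,y,h):return R@(O+[x,y,h])
def plan(*targets):
    o=observe();T=Ro.from_rotvec(o['eef_rot']).as_matrix();P=o['eef_pos']
    tx=T[:,0];t=np.array([np.cos(yaw),np.sin(yaw),0]);t=T.T@t
    w=np.arctan2(t[1],t[0]);print('t',o['time_s'],'yaw to +x',round(w,3),'or',round((w+2*np.pi)%(2*np.pi)-np.pi,3),'q6',o['q'][5],'F',o['ft_force'],'tool in tray',(P@R-O).round(4),'z',P[2], 'width',o['width'])
    for q in targets:print(q,'world',world(*q).round(3),'shift cm',(100*T.T@(world(*q)-P)).round(2))
E
python3 -c "
from tray import *
plan((-.185,.127,.12),(-.185,.127,.025),(-.21,-.127,.025))"
```

```text
t 0.1 yaw to +x 2.9 or -0.242 q6 -0.03691447019675495 F [0.13704431 0.37657348 0.65045733] tool in tray [-0.5385  0.5957  0.0387] z 0.21344031863749827 width 0.0879685272719593
(-0.185, 0.127, 0.12) world [0.544 0.114 0.207] shift cm [-46.44 -36.81   0.75]
(-0.185, 0.127, 0.025) world [0.522 0.117 0.114] shift cm [-44.21 -37.34   9.97]
(-0.21, -0.127, 0.025) world [ 0.464 -0.131  0.121] shift cm [-47.94 -62.58   9.41]
```

```bash
python3 -m jog '[{"tx":-11,"ty":-9,"tz":0,"yaw":-0.12,"gripper":0.12},{"tx":-11,"ty":-9,"tz":0,"yaw":-0.12,"gripper":0.12},{"tx":-23,"ty":-18.5,"tz":0,"yaw":-0.242,"gripper":0.12},{"tx":-23,"ty":-18.5,"tz":0,"yaw":-0.242,"gripper":0.12},{"tx":-23,"ty":-18.5,"tz":0,"yaw":-0.242,"gripper":0.12}]' 10
python3 -c "
from tray import *
plan((-.19,.127,.12))"
```

```text
time_s: 0.6
eef_pos: [0.372, 0.4082, 0.2141]
eef_rot: [-0.21, -3.134, 0.001]
ft_force: [1.2, 0.4, -0.3]
width: 0.0502
finger_force: 0.0
t 0.6 yaw to +x -3.141 or 0.001 q6 -0.6498531448163511 F [ 1.21454519  0.35915564 -0.31108919] tool in tray [-0.391   0.3955  0.0762] z 0.2141000020199484 width 0.05022240776244008
(-0.19, 0.127, 0.12) world [0.54  0.115 0.208] shift cm [-20.55 -26.86   0.64]
```

```bash
python3 -m jog '[{"tx":-10,"ty":-13,"tz":0,"yaw":0,"gripper":0.12},{"tx":-20.5,"ty":-26.8,"tz":0.6,"yaw":0,"gripper":0.12},{"tx":-20.5,"ty":-26.8,"tz":0.6,"yaw":0,"gripper":0.12},{"tx":-20.5,"ty":-26.8,"tz":0.6,"yaw":0,"gripper":0.12},{"tx":-20.5,"ty":-26.8,"tz":0.6,"yaw":0,"gripper":0.12}]'
python3 -c "
from tray import *
plan((-.19,.127,.12))"
```

```text
time_s: 1.1
eef_pos: [0.4958, 0.1911, 0.2101]
eef_rot: [-0.211, -3.134, 0.0]
ft_force: [-0.3, 0.1, -0.8]
width: 0.0115
finger_force: 0.0
t 1.1 yaw to +x 3.142 or -0.0 q6 -1.1152486622975275 F [-0.25956792  0.12899314 -0.82782164] tool in tray [-0.2427  0.1969  0.1092] z 0.2101301166416794 width 0.011531981676290898
(-0.19, 0.127, 0.12) world [0.54  0.115 0.208] shift cm [-5.37 -6.99  0.23]
```

```bash
python3 -m jog '[{"tx":-5,"ty":-6.5,"tz":0},{"tx":-5,"ty":-6.5,"tz":0},{"tx":-5,"ty":-6.5,"tz":0},{"tx":-5,"ty":-6.5,"tz":0},{"tx":-5,"ty":-6.5,"tz":0}]'
python3 -c "
from tray import *
plan((-.187,.127,.12),(-.187,.127,.025))
p,d=camera('top');cv2.imwrite('pics/t1.png',cv2.resize(p[90:300,130:400,::-1],None,fx=2.8,fy=2.8))"
```

```text
t 1.1 yaw to +x 3.142 or -0.0 q6 -1.1152486622975275 F [-0.25956792  0.12899314 -0.82782164] tool in tray [-0.2427  0.1969  0.1092] z 0.2101301166416794 width 0.011531981676290898
(-0.187, 0.127, 0.12) world [0.543 0.114 0.207] shift cm [-5.66 -6.99  0.3 ]
(-0.187, 0.127, 0.025) world [0.52  0.117 0.115] shift cm [-3.36 -6.99  9.52]invalid input
```

View pics/t1.png

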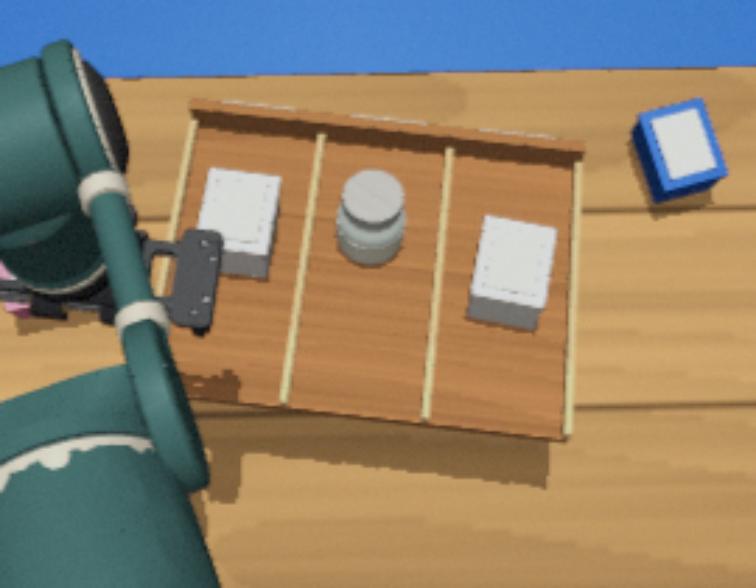

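The crop shows the gripper, dark at (195,278), beside tub A at (237,215), with its long side across the tray as assumed. The call was refused because each row needs all the keys.

```bash
python3 -m jog '[{"tx":-5,"ty":-7,"tz":0.3,"yaw":0,"gripper":0.12},{"tx":-5,"ty":-7,"tz":0.3,"yaw":0,"gripper":0.12},{"tx":-5,"ty":-7,"tz":0.3,"yaw":0,"gripper":0.12},{"tx":-5,"ty":-7,"tz":0.3,"yaw":0,"gripper":0.12},{"tx":-5,"ty":-7,"tz":0.3,"yaw":0,"gripper":0.12}]'
python3 -c "
from tray import *
plan((-.187,.127,.12),(-.187,.127,.025))"
```

```text
time_s: 1.65
eef_pos: [0.535, 0.1179, 0.2071]
eef_rot: [-0.211, -3.134, -0.001]
ft_force: [-0.4, -0.8, 0.1]
width: 0.0102
finger_force: 0.0
t 1.65 yaw to +x -3.141 or 0.0 q6 -1.2657314656578236 F [-0.37076135 -0.75512388  0.05506279] tool in tray [-0.1948  0.1296  0.1181] z 0.20714396544333247 width 0.010242784548992977
(-0.187, 0.127, 0.12) world [0.543 0.114 0.207] shift cm [-0.8  -0.26  0.  ]
(-0.187, 0.127, 0.025) world [0.52  0.117 0.115] shift cm [ 1.49 -0.27  9.22]
```

```bash
python3 -m jog '[{"tx":1.5,"ty":-0.2,"tz":2,"yaw":0,"gripper":0.12},{"tx":1.5,"ty":-0.2,"tz":5,"yaw":0,"gripper":0.12},{"tx":1.5,"ty":-0.2,"tz":8,"yaw":0,"gripper":0.12},{"tx":1.5,"ty":-0.2,"tz":9.2,"yaw":0,"gripper":0.12},{"tx":1.5,"ty":-0.2,"tz":9.2,"yaw":0,"gripper":0.12}]'
python3 -c "
from tray import *
plan((-.187,.127,.025),(-.16,.127,.025),(-.0885,.127,.025))"
```

```text
time_s: 2.15
eef_pos: [0.5182, 0.1178, 0.1134]
eef_rot: [-0.209, -3.13, 0.001]
ft_force: [0.3, -0.9, -0.4]
width: 0.0104
finger_force: 0.0
t 2.15 yaw to +x -3.14 or 0.002 q6 -1.261307061891677 F [ 0.30593369 -0.8630801  -0.39864767] tool in tray [-0.1881  0.1273  0.0231] z 0.11338524448462364 width 0.010444235888905388
(-0.187, 0.127, 0.025) world [0.52  0.117 0.115] shift cm [-0.15 -0.03 -0.15]
(-0.16, 0.127, 0.025) world [0.546 0.114 0.108] shift cm [-2.78 -0.04  0.49]
(-0.0885, 0.127, 0.025) world [0.614 0.104 0.091] shift cm [-9.72 -0.05  2.19]
```

```bash
python3 -m jog '[{"tx":-1,"ty":0,"tz":0.15,"yaw":0,"gripper":0.12},{"tx":-1.8,"ty":0,"tz":0.3,"yaw":0,"gripper":0.12},{"tx":-2.4,"ty":0,"tz":0.4,"yaw":0,"gripper":0.12},{"tx":-2.9,"ty":0,"tz":0.55,"yaw":0,"gripper":0.12},{"tx":-3.4,"ty":0,"tz":0.65,"yaw":0,"gripper":0.12}]'
python3 -m jog '[{"tx":-0.5,"ty":0,"tz":0.12,"yaw":0,"gripper":0.12},{"tx":-1,"ty":0,"tz":0.25,"yaw":0,"gripper":0.12},{"tx":-1.5,"ty":0,"tz":0.37,"yaw":0,"gripper":0.12},{"tx":-2,"ty":0,"tz":0.5,"yaw":0,"gripper":0.12},{"tx":-2.5,"ty":0,"tz":0.62,"yaw":0,"gripper":0.12}]'
python3 -c "
from tray import *
plan((-.0885,.127,.025))"
```

```text
time_s: 2.65
eef_pos: [0.5552, 0.1123, 0.1093]
eef_rot: [0.212, 3.134, 0.0]
ft_force: [0.5, -0.6, -0.8]
width: 0.0105
finger_force: 0.0
time_s: 3.15
eef_pos: [0.5793, 0.1091, 0.1027]
eef_rot: [-0.212, -3.134, -0.0]
ft_force: [-1.8, 0.1, 2.3]
width: 0.011
finger_force: 1.1
t 3.15 yaw to +x 3.142 or -0.0 q6 -1.2922510672180234 F [-1.849547    0.13136281  2.29867024] tool in tray [-0.1257  0.1269  0.0278] z 0.10274142402852698 width 0.010976561773398398
(-0.0885, 0.127, 0.025) world [0.614 0.104 0.091] shift cm [-3.55  0.01  1.17]
```

```bash
python3 -m jog '[{"tx":-0.5,"ty":0,"tz":0.15,"yaw":0,"gripper":0.12},{"tx":-1,"ty":0,"tz":0.3,"yaw":0,"gripper":0.12},{"tx":-1.5,"ty":0,"tz":0.45,"yaw":0,"gripper":0.12},{"tx":-2,"ty":0,"tz":0.57,"yaw":0,"gripper":0.12},{"tx":-2.4,"ty":0,"tz":0.67,"yaw":0,"gripper":0.12}]'
python3 -m jog '[{"tx":-0.2,"ty":0,"tz":0.05,"yaw":0,"gripper":0.12},{"tx":-0.4,"ty":0,"tz":0.1,"yaw":0,"gripper":0.12},{"tx":-0.6,"ty":0,"tz":0.15,"yaw":0,"gripper":0.12},{"tx":-0.8,"ty":0,"tz":0.2,"yaw":0,"gripper":0.12},{"tx":-0.8,"ty":0,"tz":0.2,"yaw":0,"gripper":0.12}]'
python3 -c "
from tray import *
plan((-.0885,.127,.025))"
```

```text
time_s: 3.65
eef_pos: [0.6035, 0.1059, 0.0965]
eef_rot: [0.212, 3.134, 0.0]
ft_force: [-2.1, 0.4, 5.6]
width: 0.0106
finger_force: 2.9
time_s: 4.15
eef_pos: [0.6115, 0.1048, 0.0945]
eef_rot: [0.212, 3.133, 0.0]
ft_force: [-2.0, 1.0, 4.3]
width: 0.0104
finger_force: 2.3
t 4.15 yaw to +x 3.141 or -0.0 q6 -1.3063768633642021 F [-2.01518529  0.99730845  4.29284143] tool in tray [-0.0922  0.127   0.0276] z 0.09449803820671723 width 0.01041779088218379
(-0.0885, 0.127, 0.025) world [0.614 0.104 0.091] shift cm [-0.29  0.    0.35]
```

```bash
python3 -m jog '[{"tx":-0.2,"ty":0,"tz":0.05,"yaw":0,"gripper":0.12},{"tx":-0.35,"ty":0,"tz":0.08,"yaw":0,"gripper":0.12},{"tx":-0.5,"ty":0,"tz":0.12,"yaw":0,"gripper":0.12},{"tx":-0.5,"ty":0,"tz":0.12,"yaw":0,"gripper":0.12}]'
python3 -c "
from tray import *
plan((-.0885,.127,.025))
p,d=camera('scene');cv2.imwrite('pics/s2.png',cv2.resize(p[90:310,130:360,::-1],None,fx=2.6,fy=2.6,interpolation=2))"
```

```text
time_s: 4.55
eef_pos: [0.6163, 0.1042, 0.0933]
eef_rot: [0.212, 3.134, 0.0]
ft_force: [-2.3, 0.1, 4.7]
width: 0.0107
finger_force: 2.5
t 4.55 yaw to +x 3.141 or -0.0 q6 -1.308445413765645 F [-2.32340435  0.10113334  4.69316088] tool in tray [-0.0872  0.127   0.0276] z 0.09328021155974056 width 0.010727813178278587
(-0.0885, 0.127, 0.025) world [0.614 0.104 0.091] shift cm [0.19 0.   0.22]
```

View pics/s2.png

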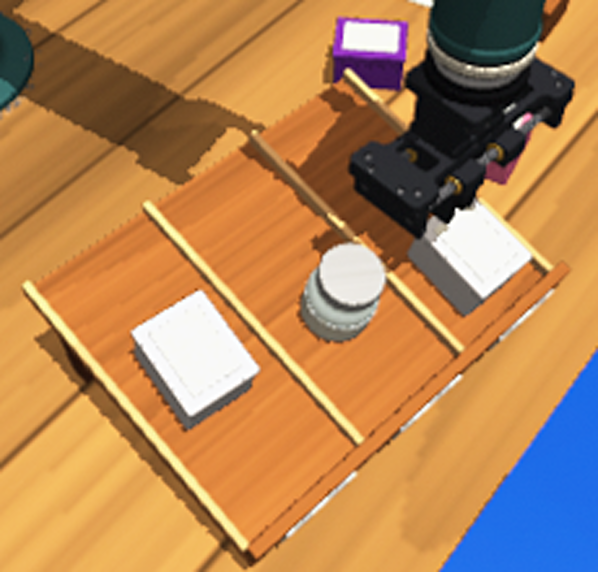

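The crop shows tub A, lid at (478,250), pushed but not yet against the stop, with a gap left near (510,290). Jar and tub B are unmoved. I'll measure the lid from the scene camera.

```bash
cat >> tray.py <<'E'
def lids(cam='scene'):
    p,d=camera(cam);T=pts(cam,d)@R-O
    print('floor h',np.median(T[...,2][(abs(T[...,1])<.04)&(T[...,0]<-.15)&(T[...,0]>-.25)&(abs(T[...,2])<.02)]))
    for n,y,hh in(('A',.12,.05),('B',-.12,.05),('jar',0,.075)):
        m=(abs(T[...,2]-hh)<.008)&(abs(T[...,1]-y)<.057)&(T[...,0]<.004)&(T[...,0]>-.25)&(p.min(-1)>120)
        k,l,S,_=cv2.connectedComponentsWithStats(m.astype(np.uint8));j=1+np.argmax(S[1:,4]);Q=T[l==j]
        print(cam,n,'h',np.median(Q[:,2]).round(4),'x1-99',np.percentile(Q[:,0],[1,99]).round(4),'y',np.percentile(Q[:,1],[1,99]).round(4),[np.round(v,4) for v in cv2.minAreaRect(Q[:,:2].astype(np.float32))])
E
python3 -c "
from tray import *
lids();lids('top')"
```

```text
floor h 0.0010089718109331514
scene A h 0.0514 x1-99 [-0.0924 -0.0184] y [0.0907 0.153 ] [array([-0.0571,  0.1221]), array([0.064 , 0.0789]), np.float64(89.234)]
scene B h 0.051 x1-99 [-0.1702 -0.0911] y [-0.1526 -0.0874] [array([-0.1314, -0.119 ]), array([0.0649, 0.0803]), np.float64(84.4323)]
scene jar h 0.0758 x1-99 [-0.121  -0.0724] y [-0.0176  0.0312] [array([-0.097 ,  0.0065]), array([0.0511, 0.0503]), np.float64(78.7411)]
floor h -4.04362728365637e-05Traceback (most recent call last):
  File "<string>", line 3, in <module>
    lids();lids('top')
           ~~~~^^^^^^^
  File "tray.py", line 18, in lids
    k,l,S,_=cv2.connectedComponentsWithStats(m.astype(np.uint8));j=1+np.argmax(S[1:,4]);Q=T[l==j]
                                                                     ~~~~~~~~~^^^^^^^^^
    return _wrapfunc(a, 'argmax', axis=axis, out=out, **kwds)
    return bound(*args, **kwds)
ValueError: attempt to get argmax of an empty sequence
```

```bash
python3 -c "
from tray import *
o=observe()
p,d=camera('wrist');np.savez('pics/w3.npz',p=p,d=d,pos=o['eef_pos'],rot=o['eef_rot']);cv2.imwrite('pics/w3.png',p[...,::-1])"
```

```text
(no output)
```

View pics/w3.png

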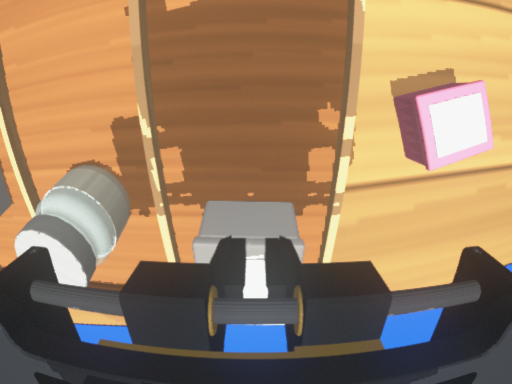

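The wrist view shows the tub's rear face unobstructed (rows 202–238) and the fingertips at (257,238) over the lid. So the fingers seem to be on the lid, dragging it, and not behind the tub. I'll measure the fingertips by depth.

```bash
cat >> tray.py <<'E'
def wpts(d,c,pos,rot):
    f=192/np.tan(np.radians(c['fov_y']/2));v,u=np.mgrid[:384,:512]
    x=u-c['cx'];y=v-c['cy'];r=np.hypot(x,y)+1e-9;th=r/f
    k=np.tan(th)/r;P=np.stack([x*k*d,-y*k*d,-d],-1);M=c['T_tool_cam'];t=P@M[:3,:3].T+M[:3,3]
    return t,t@Ro.from_rotvec(rot).as_matrix().T+pos
E
python3 -c "
from tray import *
z=np.load('pics/w3.npz');t,w=wpts(z['d'],camera_params('wrist'),z['pos'],z['rot'])
T=w@R-O
for u,v in[(232,242),(228,250),(285,242),(240,260),(225,265),(257,275),(257,250),(250,215),(250,205),(250,198),(250,150),(210,240),(85,170),(60,240)]:print((u,v),z['p'][v,u],'tool',t[v,u].round(4),'tray',T[v,u].round(4))
o=observe();print(o['q'])"
```

```text
(232, 242) [59 56 54] tool [ 0.0079 -0.0121 -0.0298] tray [-0.1022  0.1148  0.0546]
(228, 250) [61 59 58] tool [ 0.0089 -0.0133 -0.0407] tray [-0.1058  0.1136  0.0649]
(285, 242) [63 58 56] tool [ 0.0092  0.0155 -0.0326] tray [-0.1041  0.1424  0.057 ]
(240, 260) [63 64 62] tool [ 0.007  -0.0071 -0.0472] tray [-0.1055  0.1198  0.0716]
(225, 265) [60 60 59] tool [ 0.0084 -0.0136 -0.0543] tray [-0.1086  0.1134  0.0782]
(257, 275) [247 247 247] tool [-0.0196  0.0012 -0.0193] tray [-0.073   0.1281  0.0511]
(257, 250) [196 194 190] tool [-0.0005  0.0011 -0.0231] tray [-0.0924  0.1281  0.0501]
(250, 215) [154 151 146] tool [ 0.0092 -0.0031  0.0058] tray [-0.0948  0.1238  0.0198]
(250, 205) [151 148 143] tool [ 0.0118 -0.0033  0.0176] tray [-0.0944  0.1237  0.0076]
(250, 198) [141  97  65] tool [ 0.0144 -0.0034  0.0246] tray [-0.0953  0.1236  0.0002]
(250, 150) [139  95  61] tool [ 0.049  -0.0031  0.0167] tray [-0.1307  0.1239 -0.0005]
(210, 240) [153 150 145] tool [ 0.0041 -0.0254 -0.0199] tray [-0.0961  0.1015  0.0459]
(85, 170) [162 156 142] tool [ 0.0405 -0.1156  0.0062] tray [-0.125   0.0114  0.0117]
(60, 240) [123 123 119] tool [ 0.0156 -0.1032 -0.0504] tray [-0.1146  0.0237  0.0726]
[ 1.27599372e-01  2.69699106e-01  1.83149866e+00 -3.93046517e-06
  1.03932188e+00 -1.30843000e+00]
```

Fingertip depth reads tool z ≈ -0.025, at lid height, so they really are on the lid. I'll back off up-slope and look at the free fingertips.

```bash
python3 -m jog '[{"tx":0,"ty":0,"tz":-3,"yaw":0,"gripper":0.12},{"tx":2,"ty":0,"tz":-4,"yaw":0,"gripper":0.12},{"tx":6,"ty":0,"tz":-4,"yaw":0,"gripper":0.12},{"tx":6,"ty":0,"tz":-4,"yaw":0,"gripper":0.12},{"tx":6,"ty":0,"tz":-4,"yaw":0,"gripper":0.12}]'
python3 -c "
from tray import *
plan((-.16,.125,.025));o=observe()
p,d=camera('wrist');np.savez('pics/w4.npz',p=p,d=d,pos=o['eef_pos'],rot=o['eef_rot']);cv2.imwrite('pics/w4.png',cv2.resize(p[150:350,110:400,::-1],None,fx=2.7,fy=2.7))
t,w=wpts(d,camera_params('wrist'),o['eef_pos'],o['eef_rot'])
m=(abs(t[...,1])<.06)&(abs(t[...,0])<.012)&(t[...,2]>-.06)&(p.max(-1)<95)&(d>0)
print(m.sum(),np.percentile(t[m],[0,2,50,98,100],axis=0).round(4))
lids()"
```

```text
time_s: 5.25
eef_pos: [0.5557, 0.1121, 0.1323]
eef_rot: [0.211, 3.134, -0.0]
ft_force: [0.2, -0.2, 0.4]
width: 0.0108
finger_force: 0.0
t 5.25 yaw to +x -3.141 or 0.0 q6 -1.2811266528950405 F [ 0.19803829 -0.21849121  0.38034719] tool in tray [-0.1559  0.1267  0.0506] z 0.13225844063080353 width 0.010756724239524455
(-0.16, 0.125, 0.025) world [0.545 0.112 0.108] shift cm [ 1.02 -0.17  2.39]
2126 [[-0.0105 -0.0205 -0.06  ]
 [-0.0048 -0.0187 -0.0593]
 [ 0.0079 -0.     -0.0451]
 [ 0.0097  0.0186 -0.0263]
 [ 0.01    0.0202 -0.0245]]
floor h 0.0010706764161460547
scene A h 0.0514 x1-99 [-0.0962 -0.0184] y [0.0908 0.1534] [array([-0.0576,  0.1221]), array([0.0647, 0.0794]), np.float64(88.7753)]
scene B h 0.051 x1-99 [-0.1703 -0.0912] y [-0.1525 -0.0875] [array([-0.1312, -0.1191]), array([0.0645, 0.0799]), np.float64(84.859)]
scene jar h 0.0757 x1-99 [-0.1212 -0.0724] y [-0.0176  0.0314] [array([-0.0973,  0.0076]), array([0.0497, 0.0523]), np.float64(44.2074)]
```

View pics/w4.png

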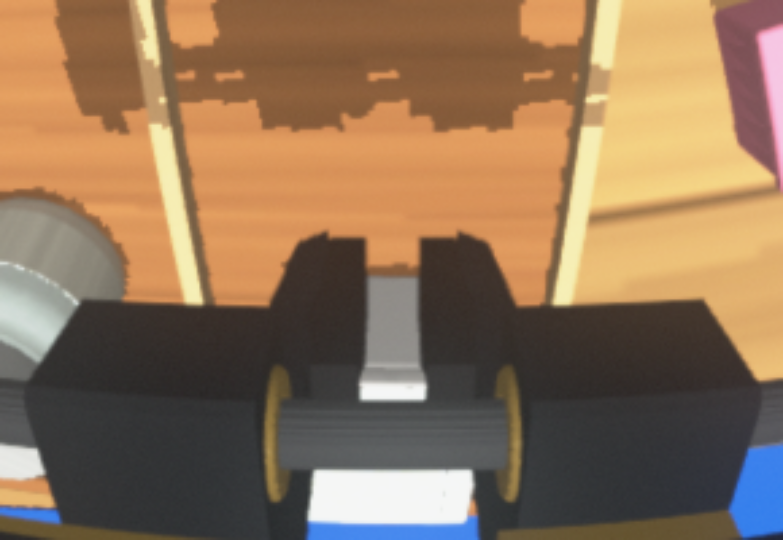

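The crop shows the free fingertips at (335,237) and (440,237), ending at about tool z = -0.0245, some 24 mm short of the nominal TCP. I'll plan with the real tip: go lower, and shift outward to y = 0.138 so the body clears the jar.

```bash
cat >> tray.py <<'E'
def tip(*targets):
    o=observe();T=Ro.from_rotvec(o['eef_rot']).as_matrix();P=o['eef_pos']-.024*T[:,2]
    t=T.T@np.array([np.cos(yaw),np.sin(yaw),0])
    print('t',o['time_s'],'yaw err',np.arctan(t[1]/t[0]).round(4),'F',o['ft_force'].round(1),'tip',(P@R-O).round(4))
    for q in targets:print(q,'shift cm',(100*T.T@(world(*q)-P)).round(2))
E
python3 -c "
from tray import *
tip((-.13,.138,.07),(-.13,.138,.022),(-.0865,.138,.022))"
```

```text
t 5.35 yaw err -0.0001 F [ 0.6  0.1 -0.6] tip [-0.1604  0.1269  0.0748]
(-0.13, 0.138, 0.07) shift cm [-2.83  1.11  1.21]
(-0.13, 0.138, 0.022) shift cm [-1.66  1.11  5.86]
(-0.0865, 0.138, 0.022) shift cm [-5.88  1.11  6.93]
```

```bash
python3 -m jog '[{"tx":0,"ty":1.1,"tz":0,"yaw":0,"gripper":0.23},{"tx":-1.2,"ty":1.1,"tz":1.5,"yaw":0,"gripper":0.23},{"tx":-1.5,"ty":1.1,"tz":4,"yaw":0,"gripper":0.23},{"tx":-1.6,"ty":1.1,"tz":5.9,"yaw":0,"gripper":0.23},{"tx":-1.6,"ty":1.1,"tz":5.9,"yaw":0,"gripper":0.23}]'
python3 -c "
from tray import *
o=observe();p,d=camera('wrist');cv2.imwrite('pics/w5.png',p[...,::-1])
t,w=wpts(d,camera_params('wrist'),o['eef_pos'],o['eef_rot'])
m=(abs(t[...,1])<.06)&(abs(t[...,0])<.012)&(t[...,2]>-.06)&(p.max(-1)<80)&(d>0)
print(m.sum(),np.percentile(t[m],[0,2,50,98,100],axis=0).round(4))
tip((-.0865,.138,.022));lids()"
```

```text
time_s: 5.85
eef_pos: [0.572, 0.121, 0.0704]
eef_rot: [-0.211, -3.129, 0.002]
ft_force: [-0.8, -0.4, 0.2]
width: 0.0201
finger_force: 0.0
2366 [[-0.0109 -0.0256 -0.06  ]
 [-0.0071 -0.0239 -0.0595]
 [ 0.0079 -0.     -0.0453]
 [ 0.0096  0.0239 -0.0261]
 [ 0.0102  0.0258 -0.0234]]
t 5.9 yaw err -0.0002 F [-0.  -0.1  0.3] tip [-0.1317  0.138   0.0195]
(-0.0865, 0.138, 0.022) shift cm [-4.45 -0.    0.84]
floor h 0.000962699625593838
scene A h 0.0514 x1-99 [-0.0962 -0.0184] y [0.0905 0.1529] [array([-0.0576,  0.122 ]), array([0.0643, 0.0792]), np.float64(88.6044)]
scene B h 0.051 x1-99 [-0.1702 -0.0913] y [-0.1525 -0.0873] [array([-0.1309, -0.1193]), array([0.0642, 0.0792]), np.float64(84.498)]
scene jar h 0.0757 x1-99 [-0.121  -0.0723] y [-0.0178  0.031 ] [array([-0.0972,  0.0072]), array([0.0503, 0.0519]), np.float64(30.4297)]
```

View pics/w5.png

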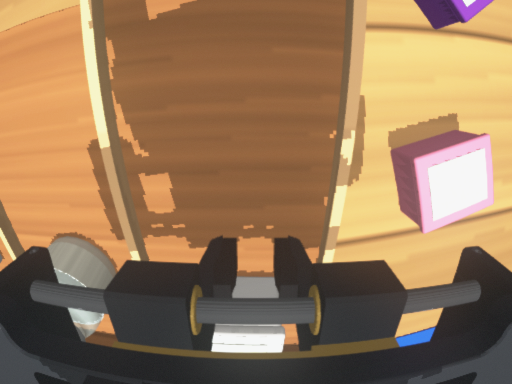

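The wrist view shows the fingertips at (222,240) and (288,240) behind the tub's rear face, with the jar clear at the left (80,270). Now I push.

```bash
python3 -m jog '[{"tx":-1,"ty":0,"tz":0.15,"yaw":0,"gripper":0.23},{"tx":-1.8,"ty":0,"tz":0.3,"yaw":0,"gripper":0.23},{"tx":-2.3,"ty":0,"tz":0.42,"yaw":0,"gripper":0.23},{"tx":-2.7,"ty":0,"tz":0.5,"yaw":0,"gripper":0.23},{"tx":-3.1,"ty":0,"tz":0.6,"yaw":0,"gripper":0.23}]'
python3 -m jog '[{"tx":-0.3,"ty":0,"tz":0.07,"yaw":0,"gripper":0.23},{"tx":-0.6,"ty":0,"tz":0.15,"yaw":0,"gripper":0.23},{"tx":-0.9,"ty":0,"tz":0.22,"yaw":0,"gripper":0.23},{"tx":-0.9,"ty":0,"tz":0.22,"yaw":0,"gripper":0.23}]'
python3 -c "
from tray import *
tip((-.0865,.138,.022));lids()"
```

```text
time_s: 6.45
eef_pos: [0.6046, 0.1167, 0.0681]
eef_rot: [-0.212, -3.134, -0.0]
ft_force: [-1.3, -0.1, 1.1]
width: 0.0205
finger_force: 0.9
time_s: 6.85
eef_pos: [0.6136, 0.1155, 0.0655]
eef_rot: [0.212, 3.134, -0.0]
ft_force: [-0.0, 0.6, 1.6]
width: 0.02
finger_force: 0.2
t 6.85 yaw err -0.0001 F [-0.   0.6  1.6] tip [-0.0904  0.1378  0.0229]
(-0.0865, 0.138, 0.022) shift cm [-0.36  0.02  0.18]
floor h 0.0009832000159573778
scene A h 0.0513 x1-99 [-0.0806 -0.0031] y [0.0913 0.154 ] [array([-0.0423,  0.1229]), array([0.0653, 0.0794]), np.float64(89.7548)]
scene B h 0.0511 x1-99 [-0.1703 -0.0909] y [-0.1524 -0.0872] [array([-0.1311, -0.1192]), array([0.0642, 0.0794]), np.float64(84.4791)]
scene jar h 0.0758 x1-99 [-0.1211 -0.072 ] y [-0.0174  0.031 ] [array([-0.0972,  0.0071]), array([0.0504, 0.0514]), np.float64(33.525)]
```

```bash
python3 -m jog '[{"tx":-0.15,"ty":0,"tz":0.04,"yaw":0,"gripper":0.23},{"tx":-0.3,"ty":0,"tz":0.08,"yaw":0,"gripper":0.23},{"tx":-0.3,"ty":0,"tz":0.08,"yaw":0,"gripper":0.23}]'
python3 -m jog '[{"tx":-0.1,"ty":0,"tz":0.03,"yaw":0,"gripper":0.23},{"tx":-0.2,"ty":0,"tz":0.05,"yaw":0,"gripper":0.23},{"tx":-0.2,"ty":0,"tz":0.05,"yaw":0,"gripper":0.23}]'
python3 -c "
from tray import *
tip((-.0865,.138,.022));lids()"
```

```text
time_s: 7.2
eef_pos: [0.6162, 0.1151, 0.0647]
eef_rot: [0.212, 3.134, -0.0]
ft_force: [-1.8, -0.6, 0.3]
width: 0.0198
finger_force: 0.4
time_s: 7.5
eef_pos: [0.6179, 0.1149, 0.0642]
eef_rot: [-0.212, -3.134, 0.0]
ft_force: [-1.6, 0.7, 0.5]
width: 0.0201
finger_force: 1.0
t 7.5 yaw err -0.0002 F [-1.6  0.7  0.5] tip [-0.0858  0.1378  0.0228]
(-0.0865, 0.138, 0.022) shift cm [0.08 0.02 0.06]
floor h 0.0010245742860348628
scene A h 0.0512 x1-99 [-0.0763  0.001 ] y [0.0915 0.1544] [array([-0.0379,  0.1234]), array([0.065 , 0.0791]), np.float64(89.9574)]
scene B h 0.051 x1-99 [-0.1703 -0.0912] y [-0.1525 -0.0877] [array([-0.1311, -0.1193]), array([0.064 , 0.0795]), np.float64(84.3366)]
scene jar h 0.0757 x1-99 [-0.1216 -0.0724] y [-0.0173  0.031 ] [array([-0.097 ,  0.0074]), array([0.0497, 0.0522]), np.float64(44.3125)]
```

```bash
python3 -m jog '[{"tx":-0.1,"ty":0,"tz":0.03,"yaw":0,"gripper":0.23},{"tx":-0.1,"ty":0,"tz":0.03,"yaw":0,"gripper":0.23},{"tx":-0.1,"ty":0,"tz":0.03,"yaw":0,"gripper":0.23}]'
python3 -m jog '[{"tx":-0.1,"ty":0,"tz":0.03,"yaw":0,"gripper":0.23},{"tx":-0.1,"ty":0,"tz":0.03,"yaw":0,"gripper":0.23},{"tx":-0.1,"ty":0,"tz":0.03,"yaw":0,"gripper":0.23}]'
```

```text
time_s: 7.85
eef_pos: [0.6183, 0.1148, 0.0641]
eef_rot: [-0.212, -3.133, 0.0]
ft_force: [-4.9, 1.0, 4.0]
width: 0.0202
finger_force: 3.0
time_s: 8.15
eef_pos: [0.6184, 0.1148, 0.064]
eef_rot: [-0.212, -3.131, 0.0]
ft_force: [-8.4, 0.8, 7.8]
width: 0.0203
finger_force: 4.7
```

It has stalled against the stop and the force is rising. Back off up-slope, lift, and move to tub B.

```bash
python3 -m jog '[{"tx":1,"ty":0,"tz":-0.25,"yaw":0,"gripper":0.23},{"tx":3.5,"ty":0,"tz":-0.9,"yaw":0,"gripper":0.23},{"tx":5,"ty":0,"tz":-4,"yaw":0,"gripper":0.23},{"tx":6,"ty":0,"tz":-9,"yaw":0,"gripper":0.23},{"tx":6,"ty":0,"tz":-11,"yaw":0,"gripper":0.23}]'
python3 -m jog '[{"tx":0,"ty":0,"tz":0,"yaw":0,"gripper":0.23},{"tx":0,"ty":0,"tz":0,"yaw":0,"gripper":0.23}]'
python3 -c "
from tray import *
lids();tip((-.205,-.137,.13),(-.205,-.137,.021))"
```

```text
time_s: 8.65
eef_pos: [0.562, 0.1232, 0.1782]
eef_rot: [0.21, 3.128, 0.002]
ft_force: [0.9, 0.9, 0.3]
width: 0.02
finger_force: 0.0
time_s: 8.85
eef_pos: [0.5611, 0.1227, 0.174]
eef_rot: [0.211, 3.132, 0.0]
ft_force: [1.2, -0.5, 0.2]
width: 0.0205
finger_force: 0.0
floor h 0.0010150242147672212
scene A h 0.0512 x1-99 [-0.0767  0.0009] y [0.0918 0.1547] [array([-0.0381,  0.1238]), array([0.0657, 0.0793]), np.float64(89.5847)]
scene B h 0.051 x1-99 [-0.1704 -0.0912] y [-0.1523 -0.0878] [array([-0.131 , -0.1193]), array([0.0639, 0.0797]), np.float64(84.2302)]
scene jar h 0.0758 x1-99 [-0.1212 -0.0722] y [-0.0177  0.0312] [array([-0.0973,  0.0074]), array([0.0504, 0.0519]), np.float64(30.262)]
t 8.9 yaw err -0.0001 F [-0.8 -0.5 -0.4] tip [-0.1686  0.1376  0.1138]
(-0.205, -0.137, 0.13) shift cm [  3.13 -27.46  -2.44]
(-0.205, -0.137, 0.021) shift cm [  5.77 -27.46   8.13]
```

```bash
python3 -m jog '[{"tx":1,"ty":-5,"tz":-2.4,"yaw":0,"gripper":0.23},{"tx":2,"ty":-10,"tz":-2.4,"yaw":0,"gripper":0.23},{"tx":3,"ty":-15,"tz":-2.4,"yaw":0,"gripper":0.23},{"tx":3,"ty":-20,"tz":-2.4,"yaw":0,"gripper":0.23},{"tx":3,"ty":-25,"tz":-2.4,"yaw":0,"gripper":0.23}]'
python3 -m jog '[{"tx":0,"ty":-2.5,"tz":0,"yaw":0,"gripper":0.23},{"tx":0,"ty":-2.5,"tz":0,"yaw":0,"gripper":0.23},{"tx":0,"ty":-2.5,"tz":0,"yaw":0,"gripper":0.23}]'
python3 -c "
from tray import *
tip((-.205,-.137,.13),(-.205,-.137,.021))"
```

```text
time_s: 9.4
eef_pos: [0.4964, -0.1148, 0.1953]
eef_rot: [-0.211, -3.131, -0.001]
ft_force: [0.0, -0.1, -0.4]
width: 0.0201
finger_force: 0.0
time_s: 9.7
eef_pos: [0.494, -0.1382, 0.1956]
eef_rot: [-0.214, -3.131, -0.002]
ft_force: [-0.1, -0.2, 0.5]
width: 0.0202
finger_force: 0.0
t 9.7 yaw err -0.0021 F [-0.1 -0.2  0.5] tip [-0.2038 -0.1296  0.1287]
(-0.205, -0.137, 0.13) shift cm [ 0.08 -0.74 -0.15]
(-0.205, -0.137, 0.021) shift cm [ 2.69 -0.76 10.43]
```

```bash
python3 -m jog '[{"tx":1,"ty":-0.6,"tz":1,"yaw":0,"gripper":0.23},{"tx":2.7,"ty":-0.6,"tz":4,"yaw":0,"gripper":0.23},{"tx":2.7,"ty":-0.6,"tz":8,"yaw":0,"gripper":0.23},{"tx":2.7,"ty":-0.6,"tz":10.2,"yaw":0,"gripper":0.23},{"tx":2.7,"ty":-0.6,"tz":10.2,"yaw":0,"gripper":0.23}]'
python3 -c "
from tray import *
tip((-.205,-.137,.022),(-.18,-.137,.022),(-.09,-.137,.022))"
```

```text
time_s: 10.2
eef_pos: [0.463, -0.1379, 0.0909]
eef_rot: [-0.208, -3.126, -0.004]
ft_force: [-0.8, 0.5, -0.7]
width: 0.0203
finger_force: 0.0
t 10.2 yaw err 0.0019 F [-0.8  0.5 -0.7] tip [-0.2081 -0.1335  0.0197]
(-0.205, -0.137, 0.022) shift cm [-0.36 -0.35 -0.15]
(-0.18, -0.137, 0.022) shift cm [-2.79 -0.35  0.44]
(-0.09, -0.137, 0.022) shift cm [-11.54  -0.37   2.54]
```

```bash
python3 -m jog '[{"tx":-1,"ty":0.4,"tz":0.1,"yaw":0,"gripper":0.23},{"tx":-2,"ty":0.4,"tz":0.3,"yaw":0,"gripper":0.23},{"tx":-2.7,"ty":0.4,"tz":0.45,"yaw":0,"gripper":0.23},{"tx":-3.2,"ty":0.4,"tz":0.55,"yaw":0,"gripper":0.23},{"tx":-3.7,"ty":0.4,"tz":0.65,"yaw":0,"gripper":0.23}]'
python3 -m jog '[{"tx":-0.5,"ty":0,"tz":0.12,"yaw":0,"gripper":0.23},{"tx":-1,"ty":0,"tz":0.25,"yaw":0,"gripper":0.23},{"tx":-1.5,"ty":0,"tz":0.37,"yaw":0,"gripper":0.23},{"tx":-2,"ty":0,"tz":0.5,"yaw":0,"gripper":0.23},{"tx":-2.5,"ty":0,"tz":0.62,"yaw":0,"gripper":0.23}]'
python3 -c "
from tray import *
tip((-.09,-.13,.022));lids()"
```

```text
time_s: 10.7
eef_pos: [0.5058, -0.1418, 0.09]
eef_rot: [0.211, 3.134, -0.0]
ft_force: [-2.0, 0.1, 1.0]
width: 0.0205
finger_force: 0.9
time_s: 11.2
eef_pos: [0.5298, -0.145, 0.0829]
eef_rot: [-0.212, -3.134, 0.0]
ft_force: [-1.5, -0.1, 1.3]
width: 0.0204
finger_force: 0.8
t 11.2 yaw err -0.0001 F [-1.5 -0.1  1.3] tip [-0.1413 -0.1315  0.0281]
(-0.09, -0.13, 0.022) shift cm [-4.82  0.15  1.84]
floor h 0.0009734012428496697
scene A h 0.0513 x1-99 [-0.0768  0.001 ] y [0.0917 0.1546] [array([-0.038 ,  0.1233]), array([0.0793, 0.0649]), np.float64(0.0624)]
scene B h 0.051 x1-99 [-0.1321 -0.0543] y [-0.1496 -0.0865] [array([-0.0936, -0.1176]), array([0.0644, 0.0796]), np.float64(88.6408)]
scene jar h 0.0758 x1-99 [-0.1214 -0.0721] y [-0.0179  0.031 ] [array([-0.0967,  0.007 ]), array([0.0496, 0.0522]), np.float64(46.0488)]
```

```bash
python3 -m jog '[{"tx":-0.5,"ty":0,"tz":0.18,"yaw":0,"gripper":0.23},{"tx":-1,"ty":0,"tz":0.35,"yaw":0,"gripper":0.23},{"tx":-1.5,"ty":0,"tz":0.53,"yaw":0,"gripper":0.23},{"tx":-2,"ty":0,"tz":0.7,"yaw":0,"gripper":0.23},{"tx":-2.5,"ty":0,"tz":0.87,"yaw":0,"gripper":0.23}]'
python3 -m jog '[{"tx":-0.5,"ty":0,"tz":0.15,"yaw":0,"gripper":0.23},{"tx":-1,"ty":0,"tz":0.28,"yaw":0,"gripper":0.23},{"tx":-1.5,"ty":0,"tz":0.4,"yaw":0,"gripper":0.23},{"tx":-2,"ty":0,"tz":0.53,"yaw":0,"gripper":0.23},{"tx":-2,"ty":0,"tz":0.53,"yaw":0,"gripper":0.23}]'
python3 -c "
from tray import *
tip((-.0858,-.13,.023));lids()"
```

```text
time_s: 11.75
eef_pos: [0.5546, -0.1483, 0.0742]
eef_rot: [-0.212, -3.134, 0.0]
ft_force: [-0.8, 0.2, 1.6]
width: 0.0203
finger_force: 0.8
time_s: 12.25
eef_pos: [0.5749, -0.1511, 0.0688]
eef_rot: [0.211, 3.134, -0.0]
ft_force: [0.5, -0.4, 0.0]
width: 0.0203
finger_force: 0.0
t 12.25 yaw err -0.0 F [ 0.5 -0.4  0. ] tip [-0.0937 -0.1315  0.0256]
(-0.0858, -0.13, 0.023) shift cm [-0.7   0.15  0.44]
floor h 0.0010955124581242814
scene A h 0.0513 x1-99 [-0.0766  0.001 ] y [0.0917 0.1549] [array([-0.0379,  0.1235]), array([0.0652, 0.0792]), np.float64(89.6066)]
scene B h 0.0509 x1-99 [-0.0839 -0.0064] y [-0.1497 -0.0867] [array([-0.0454, -0.1173]), array([0.065 , 0.0795]), np.float64(88.3308)]
scene jar h 0.0758 x1-99 [-0.1214 -0.0721] y [-0.016   0.0315] [array([-0.0961,  0.0091]), array([0.0474, 0.0511]), np.float64(69.3112)]
```

```bash
python3 -m jog '[{"tx":-0.3,"ty":0,"tz":0.1,"yaw":0,"gripper":0.23},{"tx":-0.6,"ty":0,"tz":0.18,"yaw":0,"gripper":0.23},{"tx":-0.75,"ty":0,"tz":0.22,"yaw":0,"gripper":0.23},{"tx":-0.75,"ty":0,"tz":0.22,"yaw":0,"gripper":0.23}]'
python3 -m jog '[{"tx":-0.1,"ty":0,"tz":0.03,"yaw":0,"gripper":0.23},{"tx":-0.1,"ty":0,"tz":0.03,"yaw":0,"gripper":0.23},{"tx":-0.1,"ty":0,"tz":0.03,"yaw":0,"gripper":0.23}]'
python3 -c "
from tray import *
tip();lids()"
```

```text
time_s: 12.7
eef_pos: [0.5814, -0.152, 0.0668]
eef_rot: [-0.211, -3.134, -0.0]
ft_force: [-1.7, -0.6, 0.8]
width: 0.0204
finger_force: 0.8
time_s: 13.0
eef_pos: [0.5817, -0.1521, 0.0666]
eef_rot: [-0.211, -3.133, -0.0]
ft_force: [-5.2, 0.1, 5.8]
width: 0.0201
finger_force: 3.1
t 13.0 yaw err -0.0001 F [-5.2  0.1  5.8] tip [-0.0864 -0.1316  0.0251]
floor h 0.000972644033644332
scene A h 0.0513 x1-99 [-0.0767  0.001 ] y [0.0916 0.1547] [array([-0.0381,  0.1234]), array([0.0652, 0.0794]), np.float64(89.8383)]
scene B h 0.0509 x1-99 [-0.0778 -0.0001] y [-0.1497 -0.0869] [array([-0.0391, -0.1178]), array([0.0642, 0.0792]), np.float64(88.0033)]
scene jar h 0.0757 x1-99 [-0.1215 -0.0722] y [-0.0131  0.0313] [array([-0.0965,  0.0097]), array([0.0451, 0.0521]), np.float64(79.3763)]
```

```bash
python3 -m jog '[{"tx":-0.1,"ty":0,"tz":0.02,"yaw":0,"gripper":0.23},{"tx":-0.15,"ty":0,"tz":0.03,"yaw":0,"gripper":0.23},{"tx":-0.15,"ty":0,"tz":0.03,"yaw":0,"gripper":0.23}]'
python3 -c "
from tray import *
tip();lids()
E=[]
p,d=camera('scene');T=pts('scene',d)@R-O
for y in(.12,-.12):
    m=(abs(T[...,2]-.051)<.004)&(abs(T[...,1]-y)<.04)&(T[...,0]>-.1)&(T[...,0]<.01)&(p.min(-1)>150)
    ys=np.arange(y-.024,y+.025,.004);xf=[np.max(T[...,0][m&(abs(T[...,1]-v)<.003)]) for v in ys];print(y,'front edge slope deg',np.degrees(np.polyfit(ys,xf,1)[0]).round(2),np.round(xf,4))
"
```

```text
time_s: 13.35
eef_pos: [0.5819, -0.1522, 0.0665]
eef_rot: [-0.211, -3.13, -0.0]
ft_force: [-9.6, 0.2, 8.7]
width: 0.0201
finger_force: 5.6
t 13.35 yaw err 0.0001 F [-9.6  0.2  8.7] tip [-0.0861 -0.1317  0.025 ]
floor h 0.001044673173130256
scene A h 0.0513 x1-99 [-0.0767  0.001 ] y [0.0916 0.1547] [array([-0.0381,  0.1233]), array([0.0652, 0.0793]), np.float64(89.7114)]
scene B h 0.051 x1-99 [-0.0774 -0.    ] y [-0.1499 -0.0869] [array([-0.0392, -0.1179]), array([0.064 , 0.0796]), np.float64(88.0769)]
scene jar h 0.0758 x1-99 [-0.1216 -0.0723] y [-0.0127  0.0314] [array([-0.0964,  0.01  ]), array([0.0452, 0.0511]), np.float64(80.1087)]
0.12 front edge slope deg -0.1 [ 0.0014  0.0013  0.001   0.0008  0.0007  0.0006  0.0003  0.0017  0.0016
 -0.      0.0012  0.0012  0.001 ]
-0.12 front edge slope deg 1.68 [-0.0006 -0.0008  0.0002  0.0002 -0.0001 -0.0002 -0.0004  0.0005  0.0005
  0.0003  0.0001  0.0011  0.0011]
```

```bash
python3 -m jog '[{"tx":1,"ty":0,"tz":-0.25,"yaw":0,"gripper":0.23},{"tx":3.5,"ty":0,"tz":-0.9,"yaw":0,"gripper":0.23},{"tx":7,"ty":0,"tz":-2,"yaw":0,"gripper":0.23},{"tx":10,"ty":-3,"tz":-4,"yaw":0,"gripper":0.23},{"tx":12,"ty":-8,"tz":-8,"yaw":0,"gripper":0.23}]'
cat >> tray.py <<'E'
def edges(cam='scene'):
    p,d=camera(cam);T=pts(cam,d)@R-O
    for y in(.12,-.12):
        m=(abs(T[...,2]-.0505)<.005)&(abs(T[...,1]-y)<.045)&(T[...,0]>-.1)&(T[...,0]<.01)&(p.min(-1)>120)
        q=T[m];c=np.percentile(q,[1,99],axis=0);o=[]
        for ax,g in((0,1),(1,0)):
            vs=np.arange(c[0,g]+.006,c[1,g]-.006,.003)
            for f,s in((np.min,'lo'),(np.max,'hi')):
                e=[f(q[abs(q[:,g]-v)<.003][:,ax]) for v in vs];k=np.degrees(np.polyfit(vs,e,1)[0]);o.append(('xy'[ax]+s,round(k,2),round(np.mean(e),4)))
        print(cam,y,o)
E
python3 -c "
from tray import *
tip();lids();edges();edges('top')
p,d=camera('top');cv2.imwrite('pics/t6.png',cv2.resize(p[90:300,130:400,::-1],None,fx=2.8,fy=2.8,interpolation=2))
"
```

```text
time_s: 13.95
eef_pos: [0.4576, -0.2016, 0.1343]
eef_rot: [-0.207, -3.131, -0.003]
ft_force: [1.1, -0.5, -0.6]
width: 0.0202
finger_force: 0.0
t 13.95 yaw err 0.0025 F [ 1.1 -0.5 -0.6] tip [-0.2156 -0.1974  0.0625]
floor h 0.0010444445381998235
scene A h 0.0512 x1-99 [-0.0768  0.001 ] y [0.0916 0.1546] [array([-0.0381,  0.1233]), array([0.0795, 0.0648]), np.float64(0.5203)]
scene B h 0.0509 x1-99 [-0.0778 -0.0001] y [-0.15  -0.087] [array([-0.0391, -0.1178]), array([0.065 , 0.0793]), np.float64(88.3534)]
scene jar h 0.0759 x1-99 [-0.1211 -0.0725] y [-0.0173  0.0311] [array([-0.0972,  0.0077]), array([0.0498, 0.0517]), np.float64(45.7685)]
scene 0.12 [('xlo', np.float64(0.29), np.float64(-0.0769)), ('xhi', np.float64(0.37), np.float64(0.0011)), ('ylo', np.float64(-0.47), np.float64(0.0917)), ('yhi', np.float64(-0.71), np.float64(0.1547))]
scene -0.12 [('xlo', np.float64(1.71), np.float64(-0.0783)), ('xhi', np.float64(2.02), np.float64(0.0002)), ('ylo', np.float64(-1.53), np.float64(-0.1497)), ('yhi', np.float64(-1.42), np.float64(-0.0866))]
top 0.12 [('xlo', np.float64(-0.57), np.float64(-0.0782)), ('xhi', np.float64(0.28), np.float64(0.0009)), ('ylo', np.float64(-0.0), np.float64(0.0897)), ('yhi', np.float64(-0.47), np.float64(0.1517))]
top -0.12 [('xlo', np.float64(0.94), np.float64(-0.0788)), ('xhi', np.float64(0.55), np.float64(0.0003)), ('ylo', np.float64(-1.26), np.float64(-0.1511)), ('yhi', np.float64(-1.66), np.float64(-0.0895))]
```

View pics/t6.png

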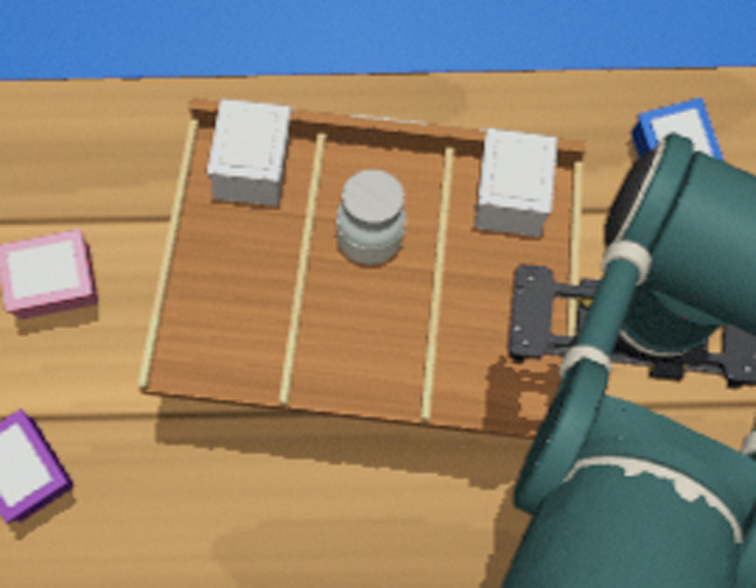

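The top view shows both tubs at the stop, at (250,145) and (518,170), with the jar unmoved at (372,200). Tub B is still turned about 1.5° with its outer corner back, so I'll nudge that corner with shut fingers.

```bash
python3 -m jog '[{"tx":0,"ty":0,"tz":0,"yaw":0,"gripper":0},{"tx":0,"ty":2,"tz":0,"yaw":0,"gripper":0},{"tx":0,"ty":4,"tz":0,"yaw":0,"gripper":0},{"tx":0,"ty":5,"tz":0,"yaw":0,"gripper":0},{"tx":0,"ty":5,"tz":0,"yaw":0,"gripper":0}]'
python3 -c "
from tray import *
tip((-.13,-.146,.023),(-.093,-.146,.023))"
```

```text
time_s: 14.65
eef_pos: [0.4677, -0.1521, 0.1349]
eef_rot: [-0.206, -3.133, -0.001]
ft_force: [0.2, 0.3, 0.0]
width: 0.0004
finger_force: 0.0
t 14.65 yaw err 0.0031 F [0.2 0.3 0. ] tip [-0.2126 -0.1469  0.064 ]
(-0.13, -0.146, 0.023) shift cm [-7.03  0.07  5.96]
(-0.093, -0.146, 0.023) shift cm [-10.62   0.06   6.86]
```

```bash
python3 -m jog '[{"tx":-3,"ty":0,"tz":2.2,"yaw":0,"gripper":0},{"tx":-6,"ty":0,"tz":5,"yaw":0,"gripper":0},{"tx":-7,"ty":0,"tz":5.9,"yaw":0,"gripper":0},{"tx":-9,"ty":0,"tz":6.4,"yaw":0,"gripper":0},{"tx":-10,"ty":0,"tz":6.7,"yaw":0,"gripper":0}]'
python3 -m jog '[{"tx":-0.4,"ty":0,"tz":0.1,"yaw":0,"gripper":0},{"tx":-0.8,"ty":0,"tz":0.2,"yaw":0,"gripper":0},{"tx":-1,"ty":0,"tz":0.25,"yaw":0,"gripper":0},{"tx":-1.2,"ty":0,"tz":0.3,"yaw":0,"gripper":0}]'
python3 -m jog '[{"tx":-0.1,"ty":0,"tz":0.03,"yaw":0,"gripper":0},{"tx":-0.15,"ty":0,"tz":0.04,"yaw":0,"gripper":0},{"tx":-0.15,"ty":0,"tz":0.04,"yaw":0,"gripper":0}]'
python3 -c "
from tray import *
tip();edges()"
```

```text
time_s: 15.15
eef_pos: [0.5673, -0.1677, 0.0681]
eef_rot: [-0.211, -3.133, -0.0]
ft_force: [0.4, -0.0, 0.2]
width: 0.0007
finger_force: 0.0
time_s: 15.55
eef_pos: [0.5785, -0.1691, 0.0665]
eef_rot: [0.212, 3.134, -0.0]
ft_force: [-1.4, -0.5, 1.4]
width: 0.0006
finger_force: 1.1
time_s: 15.85
eef_pos: [0.5791, -0.1695, 0.0661]
eef_rot: [-0.211, -3.133, 0.001]
ft_force: [-4.5, -0.4, 4.7]
width: 0.0003
finger_force: 3.0
t 15.85 yaw err 0.0001 F [-4.5 -0.4  4.7] tip [-0.0865 -0.1492  0.0245]
scene 0.12 [('xlo', np.float64(0.56), np.float64(-0.0771)), ('xhi', np.float64(0.11), np.float64(0.001)), ('ylo', np.float64(0.7), np.float64(0.0915)), ('yhi', np.float64(0.4), np.float64(0.1547))]
scene -0.12 [('xlo', np.float64(0.8), np.float64(-0.0779)), ('xhi', np.float64(0.95), np.float64(0.0005)), ('ylo', np.float64(-1.36), np.float64(-0.1498)), ('yhi', np.float64(-1.76), np.float64(-0.0866))]
```

```bash
python3 -m jog '[{"tx":-0.1,"ty":0,"tz":0.02,"yaw":0,"gripper":0},{"tx":-0.2,"ty":0,"tz":0.04,"yaw":0,"gripper":0},{"tx":-0.2,"ty":0,"tz":0.04,"yaw":0,"gripper":0}]'
python3 -m jog '[{"tx":1,"ty":0,"tz":-0.25,"yaw":0,"gripper":0},{"tx":3.5,"ty":0,"tz":-0.9,"yaw":0,"gripper":0},{"tx":7,"ty":0,"tz":-3,"yaw":0,"gripper":0},{"tx":9,"ty":-2,"tz":-7,"yaw":0,"gripper":0},{"tx":9,"ty":-4,"tz":-11,"yaw":0,"gripper":0}]'
python3 -m jog '[{"tx":0,"ty":0,"tz":0,"yaw":0,"gripper":0},{"tx":0,"ty":0,"tz":0,"yaw":0,"gripper":0}]'
python3 -c "
from tray import *
tip();lids();edges();edges();edges('top')"
```

```text
time_s: 16.2
eef_pos: [0.5799, -0.1702, 0.0659]
eef_rot: [-0.211, -3.13, 0.002]
ft_force: [-9.0, -2.9, 8.8]
width: 0.0006
finger_force: 5.2
time_s: 16.7
eef_pos: [0.4839, -0.1955, 0.1747]
eef_rot: [-0.21, -3.131, -0.003]
ft_force: [1.5, 0.4, -1.0]
width: 0.0007
finger_force: 0.0
time_s: 16.9
eef_pos: [0.4886, -0.1976, 0.1768]
eef_rot: [0.213, 3.13, -0.002]
ft_force: [-0.4, -1.0, -0.8]
width: 0.0005
finger_force: 0.0
t 16.9 yaw err -0.0012 F [-0.4 -1.  -0.8] tip [-0.1969 -0.1892  0.1111]
floor h 0.0009995748693594347
scene A h 0.0513 x1-99 [-0.0766  0.001 ] y [0.0916 0.1546] [array([-0.038 ,  0.1228]), array([0.0793, 0.0656]), np.float64(0.3529)]
scene B h 0.0509 x1-99 [-0.0772  0.0007] y [-0.1498 -0.0873] [array([-0.0385, -0.1181]), array([0.0645, 0.0795]), np.float64(89.747)]
scene jar h 0.0759 x1-99 [-0.1211 -0.0723] y [-0.0181  0.0309] [array([-0.0969,  0.007 ]), array([0.0514, 0.0507]), np.float64(2.2574)]
scene 0.12 [('xlo', np.float64(0.82), np.float64(-0.0769)), ('xhi', np.float64(0.29), np.float64(0.0011)), ('ylo', np.float64(-0.14), np.float64(0.0916)), ('yhi', np.float64(0.
[... 341 characters left out ...]
o', np.float64(0.01), np.float64(0.0912)), ('yhi', np.float64(0.25), np.float64(0.1551))]
scene -0.12 [('xlo', np.float64(0.64), np.float64(-0.0776)), ('xhi', np.float64(0.82), np.float64(0.0009)), ('ylo', np.float64(-0.42), np.float64(-0.1499)), ('yhi', np.float64(0.31), np.float64(-0.0868))]
top 0.12 [('xlo', np.float64(-0.42), np.float64(-0.0779)), ('xhi', np.float64(0.29), np.float64(0.0005)), ('ylo', np.float64(-0.28), np.float64(0.0896)), ('yhi', np.float64(-0.59), np.float64(0.1517))]
top -0.12 [('xlo', np.float64(1.17), np.float64(-0.0777)), ('xhi', np.float64(1.35), np.float64(0.0004)), ('ylo', np.float64(-0.22), np.float64(-0.1511)), ('yhi', np.float64(-0.69), np.float64(-0.0898))]
```

Both tubs are square and flush at the stop, with matching front edges. The jar hasn't moved and the robot is clear.

```bash
python3 -c "
from bench import *
print(job_done())"
```

```text
the job is handed in; nothing more can be done
None
```

Job handed in at about 17 s: by the last camera measurements both white tubs rest against the front stop within about a degree of square, never lifted, though the fingertips first dragged tub A by its lid before pushing it from behind, and the jar stayed where it stood.

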